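# Tip the slide box flat and dock it in its holder

## Task

The microscope slide box has been left standing on its front side, ahead of the mouth of its bench holder. Without gripping or lifting it, push its top over towards the holder so that it tips down flat with the lid up, then push it along the worktop fully home into the holder until both spring catches have snapped shut behind it. Leave the beaker, the dropper bottle and the marker alone.

Things in the scene. Friction and masses are not known exactly. Their poses are not given: they have to be found in the camera images.
- slide_box: Dark green closed box of glass slides, 0.28 kg: 84 mm long (its y, -42..42), 52 deep (its x, -24 front..+28 back), 39 high (its z, 0 underside..39 lid; lid stays shut). Origin in the underside. At the start it stands on its front: x axis up, 52 mm tall, 39 thick, underside towards the holder, lid away from it. Lying flat in front of the holder, its x points into the holder.
- slide_box_lid (a point): Middle of the lid (box frame 2, 0, 39 mm). At the start the lid is the upright side away from the holder, its middle 26 mm up. Pushed there within about 10 mm of the top (52 mm up), straight towards the holder, the box tips over its far bottom edge and past about 30 degrees falls flat by itself; pushed low it slides.
- slide_box_front_edge (a point): Middle of the front bottom edge (box frame -24, 0, 0 mm), over which it tips; on the worktop at the holder's side at the start, and it stays down on the worktop all the time. Once flat, the front side above this edge (84 mm wide, 39 high) is the one to push, low down.
- holder: U-shaped aluminium bench holder, screwed down, 22 mm high, open at its mouth (-x end), no floor. Origin on the worktop where the box's origin lies when fully home; x into the holder to the back stop (face at x = +28.5 mm). Rails 87 mm apart inside (box 84). The box starts with its origin 137 to 149 mm before this origin, up to 8 mm aside and 0.15 rad turned.
- holder_mouth (a point): Middle of the holder's mouth, 80 mm before its origin, on the worktop. Black lead-in blocks 22 mm high stand here 108 mm apart and narrow to 89 mm apart at 62 mm before the origin.
- left_catch (a joint): Steel spring catch, left (+y) side of the holder, 4 to 18 mm above the worktop, pivot at holder x = -58 mm; 0 = sprung in (rest), positive = pressed outward (rad). Its ramp ends in a hook at x = -27, y = 38.5 mm. The passing box presses it out about 0.1 rad (some 2 to 5 N of push for both); it springs back behind the box's front. 77 mm between the two hooks.
- right_catch (a joint): The same catch mirrored at the right (-y) side.
- beaker: Clear beaker, 50 mm wide, 63 mm high, standing to the right (-y) of the holder; origin under its centre. Leave alone.
- dropper_bottle: Small dropper bottle, 25 mm wide, 90 mm high, right of the box's path; origin under its centre. Leave alone.
- marker: Marker pen lying on the worktop, 135 mm long along its y, 17 mm thick, to the right of the holder, bottle and beaker; origin under its centre. Leave alone.

How it is judged:
By the outcome, as a careful person would: the job done as asked, in the order asked, and still so for the second after the job is handed in, with the robot touching nothing.
It also fails if it takes over 42 s, if anything falls off the work surface, if the arm or the gripper's body presses on something with over 40 N, if the wrist force passes 120 N, or if a joint passes its speed limit or range.

## Robot

A 6-joint arm with a two-finger parallel gripper is mounted at the origin on a cart in front of the work surface, level with it; the furniture and walls round the work are solid. World frame = base frame: x ahead of the robot, y to its left, z up, the work surface at z = 0. Lengths are in m, angles in rad, forces in N, time in s.
With the tool pointing down it reaches from about 0.35 to 0.975 m from the base axis. Payload 4.9 kg.
Tool frame: the origin (TCP) lies between the finger pads, 19 mm behind the fingertips; this is the grasp point; z points along the fingers, y is the line along which they close (so a half turn about z gives the same grasp; the last joint's range is limited). The gripper opens to 85 mm and grips with 20 to 120 N. Pads are 22 mm wide; open, the fingers measure 114 mm over their backs; the gripper's body (76 mm by 85 mm) begins 54 mm behind the grasp point. The pads swing forward as they close: fully open they stand 13 mm farther back than shut.
Start: joints at [-1.406, 0.053, 1.613, -0, 1.476, -0.119], TCP at [0.175, -0.6, 0.25] pointing down, gripper open.
Joint ranges: [-3.01, 3.01], [-1.01, 2.22], [0.06, 2.58], [-1.02, 4.17], [0.09, 2.62], [-3.14, 3.14]. Speed limits (rad/s): [2.57, 2.57, 3.14, 3.14, 3.14, 3.14].

## Interface

Orientations are given as a unit quaternion [w, x, y, z].
In Python, from plant import manip gives the robot as it stands.
- The arm moves only by the tool tcp_steps, called as name(argument=value, ...) on one line, values as JSON. Schema: {"type":"object","properties":{"segments":{"type":"array","items":{"type":"object","properties":{"jaw":{"type":"number"},"dx":{"type":"number"},"dy":{"type":"number"},"dz":{"type":"number"},"rx":{"type":"number"},"ry":{"type":"number"},"rz":{"type":"number"}},"additionalProperties":false,"required":["jaw"]},"minItems":1,"maxItems":5},"only":{"type":"string"},"quiet":{"type":"boolean"},"lines":{"type":"string"}},"required":["segments"],"additionalProperties":false}. segments is a list of rows, 1 to 5 of them, each an object with the fields jaw (the opening from 0.0 (shut) to 1.0 (fully open)), dx, dy, dz (the shift in a scale on which 1.0 is 800 mm), rx, ry, rz (a rotation vector in a scale on which 1.0 is 4 rad); a field left out counts as zero (the opening has to be given); each row shifts and turns the commanded pose from where the row before left it, along the tool's axes as they then stand; what a row does not reach is not made up. A row lasts 1/8 s, in which the tool goes at most 0.0625 m and 0.188 rad, less where a joint would pass 70% of its speed; a pose out of reach is approached as far as the arm can. The fingers move at their own pace and stop on an object; the grip force is fixed at half the most. Time passes only in rows, so rows that do not move let the fingers close. The tool returns the time, the measured TCP pose, the force, the opening and the grip force at its end. only (a regular expression) keeps the lines of the reply that match it, lines (a string "A,B") keeps lines A to B, and quiet returns only ok. Shift and turn numbers lie between -1 and 1, and a call with a number outside is refused. Input that does not fit is refused with a message, and nothing moves.
- manip.state(): the state, without advancing time (a new reading comes with each control period).
- manip.grab_frame(name): name is "scene" or "side" or "wrist"; returns the picture (384x512x3 uint8, red, green, blue); there is no depth.
- manip.camera_params(name): a dict with "intrinsics" (3x3 intrinsics, pixels), "xyz" and "orientation" of the camera in the world. Camera axes: x right, y down, z forward; pixel columns grow to the right and rows downward; lengths in m; the calibration is good to about 2 mm. A picture is of the moment at which its call begins: read the wrist's pose just before it. camera_params takes no time and is no camera call; for the wrist camera it gives the pose at the moment of the call.
- manip.job_done(): hands the job in; it is judged then, once.
The state is a dict: "time": time; "joint_pos": joint angles; "joint_vel": joint speeds; "joint_efforts": joint torques, N m; "tool_pos": TCP position; "tool_rot": TCP orientation; "contact_force": force on the tool from outside, world axes, zero at the start; "ft_torque": the same for the moment, N m; "gripper_width": opening from 0.0 (shut) to 1.0 (fully open); "grasp_force": force on a finger pad.
Only numpy, scipy, OpenCV 4.12 (cv2) and the standard library are available. Lean on these libraries where they do the work, as an engineer would, in place of code of your own. Each camera call takes 0.05 s, during which the arm holds its last target. There are 200 camera calls.

## Working session

There is one attempt and no reset: what is moved stays moved. The work goes in short steps, Python scripts to look and compute and a tool call to move; the robot and the scene stay as the last step left them, time stands still between calls to the robot, and variables do not carry over. Pictures are saved under pics/ and viewed, at most 10 in all, crops included, and the job is handed in when it is done.

```bash
ls; mkdir -p pics; python3 - <<'E'
from plant import manip
import cv2
s=manip.state();print(s)
for n in("scene","side"):
    p=manip.camera_params(n);print(n,p)
    cv2.imwrite(f"pics/{n}0.png",cv2.resize(manip.grab_frame(n)[:,:,::-1],(800,600),interpolation=cv2.INTER_CUBIC))
E
```

```text
pics
plant.py
{'time': 0.0, 'joint_pos': array([-1.40598321e+00,  5.33786532e-02,  1.61430287e+00, -3.73680275e-05,
        1.47598691e+00, -1.18947507e-01]), 'joint_vel': array([-1.59974383e-04, -1.12611232e-03,  3.64327499e-04,  5.92502512e-04,
        1.97752396e-04, -9.35267059e-05]), 'joint_efforts': array([ 3.36509904e-03, -3.93684912e+01, -3.70171773e+01,  7.26807116e-05,
        7.09993605e-03,  8.86109149e-06]), 'tool_pos': array([ 0.17490559, -0.59941709,  0.24874416]), 'tool_rot': array([-1.03719382e-03,  9.89951075e-01,  1.41406477e-01, -4.23930844e-05]), 'contact_force': array([0.19753764, 0.03463095, 0.31544407]), 'ft_torque': array([ 0.03639751, -0.01367088, -0.00245486]), 'grasp_force': 0.0, 'gripper_width': 1.0005712800542617}
scene {'intrinsics': array([[407.63992474,   0.        , 250.87651607],
       [  0.        , 407.63992474, 197.51561457],
       [  0.        ,   0.        ,   1.        ]]), 'xyz': array([0.05940474, 0.72362716, 0.61675136]), 'orientation': array([ 0.17313463, -0.36937366,  0.8237353 , -0.39376092])}
side {'intrinsics': array([[350.5660628 ,   0.        , 256.90161103],
       [  0.        , 350.5660628 , 188.6464217 ],
       [  0.        ,   0.        ,   1.        ]]), 'xyz': array([ 0.45770831, -0.47465476,  0.49566501]), 'orientation': array([-0.49419332,  0.86629195, -0.06854686,  0.02474984])}
```

View pics/scene0.png

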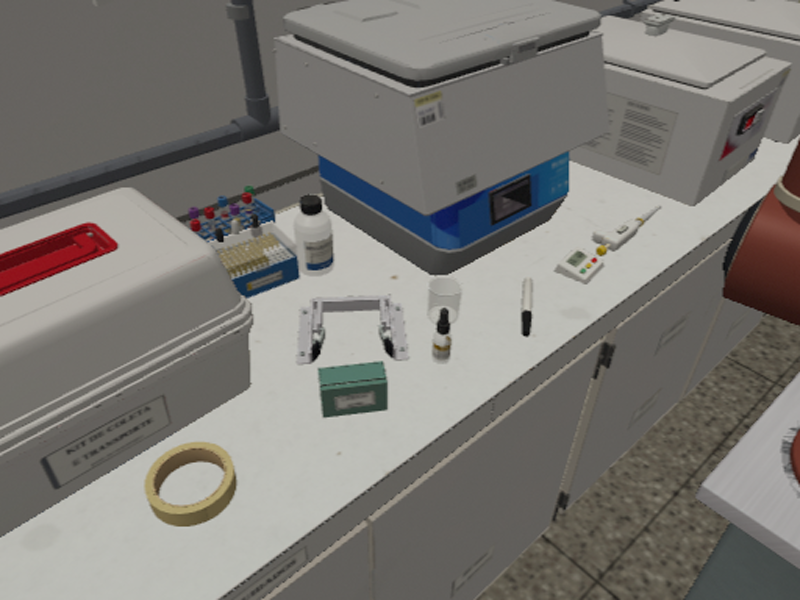

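View pics/side0.png

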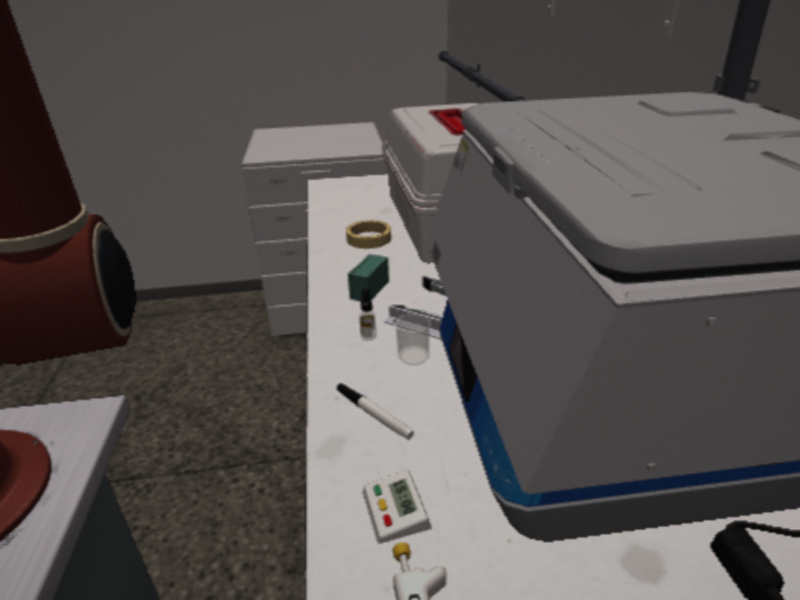

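The scene picture shows the green box at about (352,390) and the holder behind it, with its mouth at y≈355 and stop at y≈303. The bottle is at (442,340), the beaker at (444,300) and the marker at (527,306). I'll enlarge the area around the box and holder.

```bash
cat > h.py <<'E'
import numpy as np,cv2
from scipy.spatial.transform import Rotation as R
from plant import manip
def q(o): return R.from_quat(np.r_[o[1:],o[0]])
def ray(n,uv,z=0.,p=None):
    p=p or manip.camera_params(n); K=p["intrinsics"]
    d=q(p["orientation"]).apply(np.linalg.inv(K)@[uv[0],uv[1],1]); c=p["xyz"]
    return c+d*(z-c[2])/d[2]
def proj(n,X,p=None):
    p=p or manip.camera_params(n); v=q(p["orientation"]).inv().apply(np.atleast_2d(X)-p["xyz"])@p["intrinsics"].T
    return v[:,:2]/v[:,2:]
def crop(n,f,x0,y0,w,h,k):
    im=manip.grab_frame(n)[y0:y0+h,x0:x0+w,::-1]
    cv2.imwrite(f,cv2.resize(im,None,fx=k,fy=k,interpolation=cv2.INTER_CUBIC))
E
python3 -c "
from h import *
crop('scene','pics/c1.png',180,180,120,90,6.6667)"
```

```text
(no output)
```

View pics/c1.png

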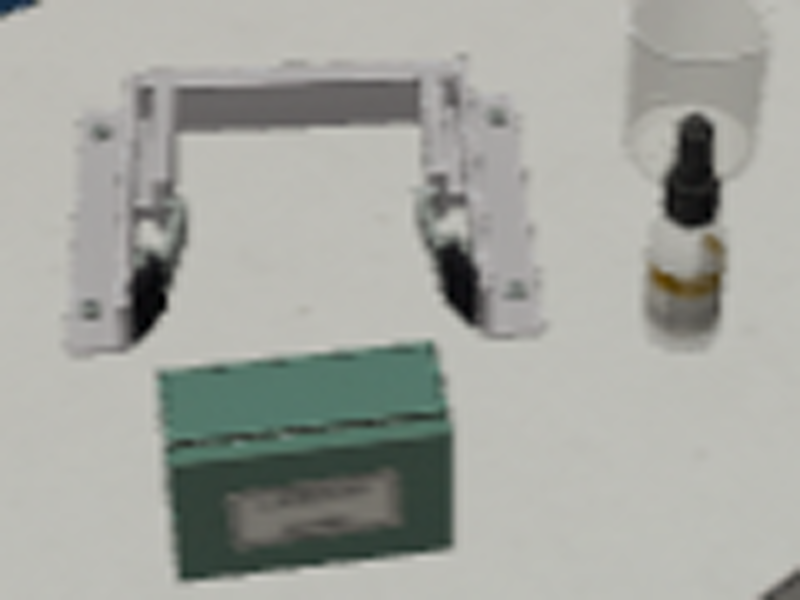

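```bash
python3 - <<'E'
from h import *
P=lambda x,y,z:ray('scene',((x+.5)/6.6667-.5+180,(y+.5)/6.6667-.5+180),z)
for n,x,y,z in [('lidbotL',180,580,0),('lidbotR',453,547,0),('lidtopL',171,465,.052),('lidtopR',453,425,.052),('fartopL',158,372,.052),('fartopR',435,343,.052),
('stopTL',175,88,.022),('stopTR',420,80,.022),('stopBL',175,132,0),('stopBR',420,122,0),
('blkLfront',128,345,0),('blkLfront',133,305,.022),('blkRfront',485,332,0),('blkRtop',460,285,.022),('railLoutfront',68,350,.0),('railRoutfront',545,330,0),('bottle',683,340,0),('beaker',692,150,0)]: print(n,P(x,y,z).round(4))
# fit: holder from stop points, and box
from scipy.optimize import least_squares
def T(p,L): 
    c,s=np.cos(p[2]),np.sin(p[2]); L=np.array(L,float); return np.c_[p[0]+c*L[:,0]-s*L[:,1],p[1]+s*L[:,0]+c*L[:,1],L[:,2]]
def fit(L,uv,p0):
    uv=(np.array(uv)+.5)/6.6667-.5+180
    r=least_squares(lambda p:(proj('scene',T(p,L))-uv).ravel(),p0); print(r.x.round(4),(r.fun*6.667).reshape(-1,2).round(0).tolist());return r.x
p=P(300,130,0);
# box standing: local x toward holder; footprint origin=underside face; lid at -39
b0=P(300,560,0); d=p-b0; a=np.arctan2(d[1],d[0])
b=fit([[-.039,.042,0],[-.039,-.042,0],[-.039,.042,.052],[-.039,-.042,.052],[0,.042,.052],[0,-.042,.052]],[(180,580),(453,547),(171,465),(453,425),(158,372),(435,343)],[b0[0],b0[1],a])
h=fit([[.0285,.0435,.022],[.0285,-.0435,.022],[.0285,.0435,0],[.0285,-.0435,0]],[(175,88),(420,80),(175,132),(420,122)],[p[0],p[1],a])
c,s=np.cos(h[2]),np.sin(h[2]);e=b[:2]-h[:2]; print('box in holder',c*e[0]+s*e[1],-s*e[0]+c*e[1],b[2]-h[2])
print((proj('scene',T(h,[[-.08,.054,.022],[-.08,-.054,.022],[-.08,.054,0],[-.08,-.054,0],[-.027,.0385,.018],[-.027,-.0385,.018]]))+.5-180)*6.6667)
E
```

```text
lidbotL [0.5196 0.4249 0.    ]
lidbotR [0.4754 0.3554 0.    ]
lidtopL [0.5169 0.426  0.052 ]
lidtopR [0.4756 0.3553 0.052 ]
fartopL [0.5498 0.4061 0.052 ]
fartopR [0.5048 0.3366 0.052 ]
stopTL [0.6865 0.2994 0.022 ]
stopTR [0.6329 0.2318 0.022 ]
stopBL [0.6894 0.299  0.    ]
stopBR [0.6356 0.2296 0.    ]
blkLfront [0.6115 0.3767 0.    ]
blkLfront [0.6057 0.3769 0.022 ]
blkRfront [0.5388 0.2853 0.    ]
blkRtop [0.5434 0.2922 0.022 ]
railLoutfront [0.6226 0.3927 0.    ]
railRoutfront [0.5265 0.2699 0.    ]
bottle [0.493  0.2392 0.    ]
beaker [0.5597 0.1674 0.    ]
[ 0.5292  0.3702 -0.5565] [[-2.0, 5.0], [4.0, 2.0], [-4.0, -2.0], [4.0, 3.0], [-3.0, -3.0], [0.0, -7.0]]
[ 0.6387  0.2825 -0.6645] [[-2.0, -2.0], [-0.0, -3.0], [2.0, 2.0], [0.0, 3.0]]
box in holder -0.14022627508667548 0.0015276385650474372 0.10804330462616973
[[133.94856423 296.66367955]
 [469.38183776 283.09380187]
 [138.90903745 346.24885833]
 [469.1034937  332.56163344]
 [185.90494828 196.90056605]
 [413.733259   188.12992236]]
```

```bash
python3 - <<'E'
from h import *
for n,u,v in [('cornerblue',443,272),('blueR',565,215),('blueL',322,195),('tape near',190,523),('tapeR',236,480),('marker',527,333),('caseR',250,385)]: print(n,ray('scene',(u*.64,v*.64)).round(3))
s=manip.state();r=q(s['tool_rot'])
w=[np.array(s['tool_pos']),np.array([.40,-.2,.25]),np.array([.461,.4125,.22])]
for a,b in zip(w,w[1:]): print(r.inv().apply(b-a).round(3))
E
```

```text
cornerblue [0.639 0.086 0.   ]
blueR [ 0.616 -0.217  0.   ]
blueL [0.979 0.08  0.   ]
tape near [ 0.494  0.624 -0.   ]
tapeR [0.509 0.558 0.   ]
marker [0.45  0.103 0.   ]
caseR [0.628 0.464 0.   ]
[ 0.328 -0.321 -0.   ]
[ 0.23  -0.571  0.031]
```

Careful with the scale: shifts go in shares of 800 mm and turns go in shares of 4 rad. That gives: 0.041 m / 0.8 = 0.0513, -0.04 m / 0.8 = -0.05.

tcp_steps(segments=[{"jaw":0.35, "dx":0.0513, "dy":-0.05}, {"jaw":0.35, "dx":0.0513, "dy":-0.05}, {"jaw":0.35, "dx":0.0513, "dy":-0.05}, {"jaw":0.35, "dx":0.0513, "dy":-0.05}, {"jaw":0.35, "dx":0.0513, "dy":-0.05}])

```text
time: 0.78
tool_pos: [0.3163, -0.3488, 0.2497]
tool_rot: [-0.0, 0.99, 0.141, 0.0]
contact_force: [1.4, -0.1, 0.2]
gripper_width: 0.351
grasp_force: 0.0
```

tcp_steps(segments=[{"jaw":0.35, "dx":0.0513, "dy":-0.05}, {"jaw":0.35, "dx":0.0513, "dy":-0.05}, {"jaw":0.35, "dx":0.0513, "dy":-0.05}, {"jaw":0.35, "dx":0.0288, "dy":-0.0713, "dz":0.0038}, {"jaw":0.35, "dx":0.0288, "dy":-0.0713, "dz":0.0038}])

```text
time: 1.4
tool_pos: [0.4124, -0.0767, 0.2437]
tool_rot: [-0.0, 0.99, 0.141, 0.0]
contact_force: [1.6, -0.2, 0.8]
gripper_width: 0.345
grasp_force: 0.0
```

tcp_steps(segments=[{"jaw":0.35, "dx":0.0288, "dy":-0.0713, "dz":0.0038}, {"jaw":0.35, "dx":0.0288, "dy":-0.0713, "dz":0.0038}, {"jaw":0.35, "dx":0.0288, "dy":-0.0713, "dz":0.0038}, {"jaw":0.35, "dx":0.0288, "dy":-0.0713, "dz":0.0038}, {"jaw":0.35, "dx":0.0288, "dy":-0.0713, "dz":0.0038}])

```text
time: 2.02
tool_pos: [0.4428, 0.2293, 0.2289]
tool_rot: [0.0, 0.99, 0.142, 0.0]
contact_force: [1.1, -0.6, 0.8]
gripper_width: 0.348
grasp_force: 0.0
```

tcp_steps(segments=[{"jaw":0.35, "dx":0.0288, "dy":-0.0713, "dz":0.0038}, {"jaw":0.35, "dx":0.0288, "dy":-0.0713, "dz":0.0038}, {"jaw":0.35, "dx":0.0288, "dy":-0.0713, "dz":0.0038}, {"jaw":0.35, "rz":0.042}, {"jaw":0.35, "rz":0.042}])

```text
time: 2.65
tool_pos: [0.4609, 0.4115, 0.2188]
tool_rot: [0.001, 1.0, -0.028, -0.001]
contact_force: [0.7, 0.1, 0.9]
gripper_width: 0.348
grasp_force: 0.0
```

tcp_steps(segments=[{"jaw":0.35, "rz":0.042}, {"jaw":0.35, "rz":0.042}, {"jaw":0.35, "rz":0.042}, {"jaw":0.35}])

```text
time: 3.15
tool_pos: [0.4613, 0.4105, 0.2196]
tool_rot: [0.0, 0.962, -0.274, -0.0]
contact_force: [0.1, -0.2, 0.1]
gripper_width: 0.348
grasp_force: 0.0
```

To row units: 0.053 m / 0.8 = 0.0663, 0.052 m / 0.8 = 0.065.

tcp_steps(segments=[{"jaw":0.35, "dz":0.0663}, {"jaw":0.35, "dz":0.0663}, {"jaw":0.35, "dz":0.065}, {"jaw":0.35}, {"jaw":0.35}])

```text
time: 3.78
tool_pos: [0.4625, 0.4114, 0.064]
tool_rot: [-0.001, 0.962, -0.274, 0.001]
contact_force: [0.7, 0.8, -0.1]
gripper_width: 0.349
grasp_force: 0.0
```

```bash
python3 -c "
from h import *
crop('scene','pics/c2.png',160,150,150,112,5.3333)
print((proj('scene',[manip.state()['tool_pos']])-[160,150])*5.333)"
```

```text
[[366.38130834 568.53612188]]
```

View pics/c2.png

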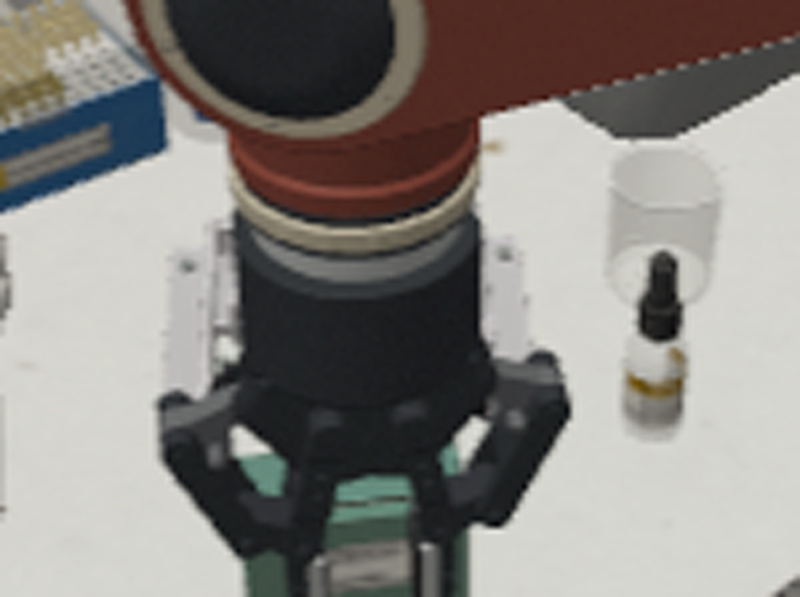

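The box is behind the gripper, and the two pads at (320,580) and (430,580) point at its label. The fingertips are below the crop, so I'll check their height.

```bash
python3 -c "
from h import *
crop('scene','pics/c3.png',190,220,80,60,10)
t=np.array(manip.state()['tool_pos']);f=np.array([.849,-.528,0]);l=np.array([.528,.849,0])
for dz in (-.013,-.016,-.019):print(((proj('scene',[t+l*.025-f*.011+[0,0,dz],t-l*.025-f*.011+[0,0,dz]])-[190,220])*10).round())"
```

```text
[[259. 475.]
 [531. 440.]]
[[260. 486.]
 [531. 451.]]
[[260. 497.]
 [531. 462.]]
```

View pics/c3.png

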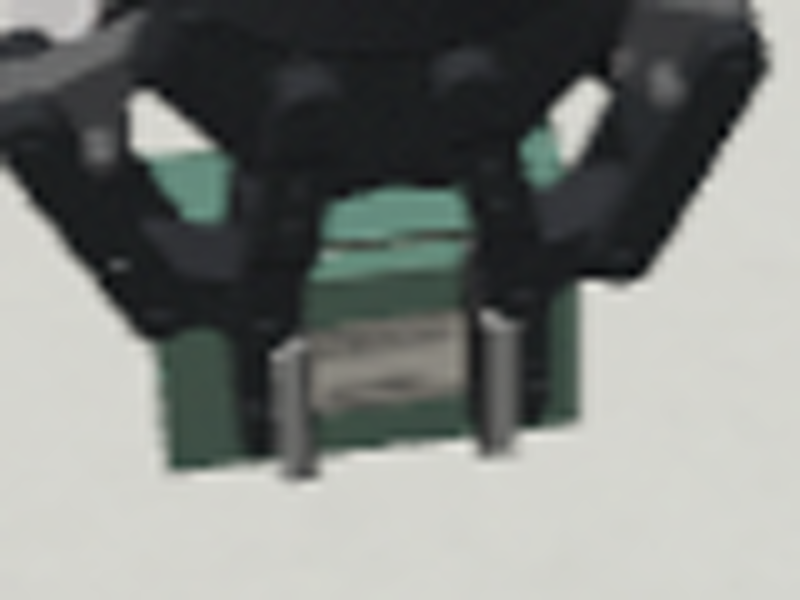

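Tips sit at about (300,478) and (497,455), which puts them roughly 15 mm below the TCP, at z≈0.049. I'll lower 5 mm and then approach.

To row units: 0.01 m / 0.8 = 0.0125, 0.005 m / 0.8 = 0.0063.

tcp_steps(segments=[{"jaw":0.35, "dz":0.0063}, {"jaw":0.35, "dx":0.0125}, {"jaw":0.35, "dx":0.0125}, {"jaw":0.35, "dx":0.0063}, {"jaw":0.35}])

```text
time: 4.5
tool_pos: [0.4832, 0.3971, 0.057]
tool_rot: [-0.0, 0.961, -0.275, -0.0]
contact_force: [-0.6, -0.1, -0.2]
gripper_width: 0.349
grasp_force: 0.0
```

tcp_steps(segments=[{"jaw":0.35, "dx":0.0063}, {"jaw":0.35, "dx":0.0063}, {"jaw":0.35}])

```text
time: 4.88
tool_pos: [0.4916, 0.3921, 0.0572]
tool_rot: [-0.0, 0.962, -0.275, 0.0]
contact_force: [-0.6, 0.4, 0.6]
gripper_width: 0.351
grasp_force: 0.6
```

To row units: 0.006 m / 0.8 = 0.0075, -0.001 m / 0.8 = -0.0013.

tcp_steps(segments=[{"jaw":0.35, "dx":0.0075}, {"jaw":0.35, "dx":0.0075, "dz":-0.0013}, {"jaw":0.35}])

```text
time: 5.25
tool_pos: [0.5024, 0.3855, 0.0583]
tool_rot: [-0.0, 0.962, -0.275, 0.001]
contact_force: [0.3, 0.1, -0.3]
gripper_width: 0.352
grasp_force: 0.0
```

```bash
python3 -c "
from h import *
im=[manip.grab_frame(n)[:,:,::-1] for n in ('scene','side')]
a=cv2.resize(im[0][180:300,170:290],(400,400),interpolation=2);b=cv2.resize(im[1][150:210,205:265],(400,400),interpolation=2)
cv2.imwrite('pics/c4.png',np.hstack([a,b]))"
```

```text
(no output)
```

View pics/c4.png

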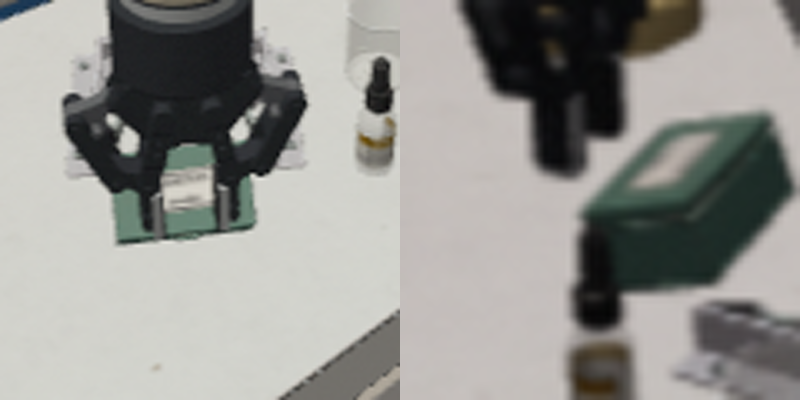

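The lid is turning up and the front edge has moved in the scene crop to (115–255, 232), with little of the front side visible, so the box is mid-fall and not touching the fingers. I'll let it settle, back off and look again.

To row units: -0.03 m / 0.8 = -0.0375, -0.01 m / 0.8 = -0.0125.

tcp_steps(segments=[{"jaw":0.35}, {"jaw":0.35, "dx":-0.0125, "dz":-0.0125}, {"jaw":0.35, "dx":-0.0375, "dz":-0.0375}, {"jaw":0.35, "dx":-0.0375, "dz":-0.025}, {"jaw":0.35}])

```text
time: 5.98
tool_pos: [0.4414, 0.4249, 0.1209]
tool_rot: [-0.002, 0.962, -0.273, 0.001]
contact_force: [-0.2, 0.0, -0.2]
gripper_width: 0.346
grasp_force: 0.0
```

```bash
python3 -c "
from h import *
im=[manip.grab_frame(n)[:,:,::-1] for n in ('scene','side')]
a=cv2.resize(im[0][180:300,170:290],(600,600),interpolation=2);b=cv2.resize(im[1][150:210,235:255],(200,600),interpolation=2)
cv2.imwrite('pics/c5.png',np.hstack([a,b]))"
```

```text
(no output)
```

View pics/c5.png

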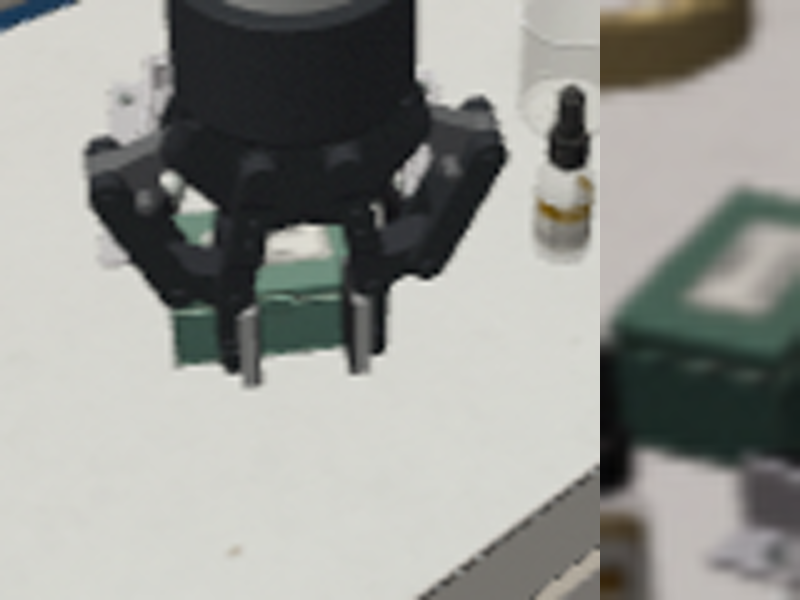

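The box now lies flat, lid up. Its front-left bottom corner is at (178,367) in the crop, and a point on the front edge is at (345,350).

```bash
python3 - <<'E'
from h import *
h=np.array([.6387,.2825]);a=-.6645;c,s=np.cos(a),np.sin(a)
H=lambda X:(np.array([[c,s],[-s,c]])@(np.array(X)[:2]-h)).round(4)
A,B=[H(ray('scene',((x+.5)/5-.5+170,(y+.5)/5-.5+180))) for x,y in((178,367),(345,350))]
print(A,B,np.arctan2(A[0]-B[0],A[1]-B[1]))
S=manip.state();print(H(S['tool_pos']),S['joint_pos'].round(2))
# delta in tool axes after rotating tool by +.108 : to holder (-.175,0), z .027
t=np.array([c*-.175,s*-.175])+h; d=np.r_[t,.027]-S['tool_pos']
print((q(S['tool_rot'])*R.from_rotvec([0,0,.108])).inv().apply(d).round(4))
E
```

```text
[-0.1447  0.0421] [-0.1392 -0.0268] -0.07965692543129997
[-0.2417 -0.0109] [ 0.64  0.14  1.75 -0.    1.25  2.77]
[ 0.0666 -0.0107  0.0913]
```

To row units: 0.031 m / 0.8 = 0.0388, 0.03 m / 0.8 = 0.0375, 0.108 rad / 4 = 0.027.

tcp_steps(segments=[{"jaw":0.35, "rz":0.027}, {"jaw":0.35, "dx":0.0275, "dy":-0.005, "dz":0.0388}, {"jaw":0.35, "dx":0.0275, "dy":-0.005, "dz":0.0375}, {"jaw":0.35, "dx":0.0275, "dy":-0.0038, "dz":0.0375}, {"jaw":0.35}])

```text
time: 6.7
tool_pos: [0.4995, 0.3878, 0.0226]
tool_rot: [0.003, 0.945, -0.327, -0.002]
contact_force: [-1.2, -0.0, -0.7]
gripper_width: 0.35
grasp_force: 0.0
```

tcp_steps(segments=[{"jaw":0.35, "dx":0.0125}, {"jaw":0.35, "dx":0.0125}, {"jaw":0.35, "dx":0.0125}, {"jaw":0.35, "dx":0.0125}, {"jaw":0.35, "dx":0.0063}])

```text
time: 7.32
tool_pos: [0.5367, 0.363, 0.0276]
tool_rot: [-0.0, 0.945, -0.326, 0.0]
contact_force: [-2.4, 2.1, 2.9]
gripper_width: 0.351
grasp_force: 1.4
```

```bash
python3 -c "
from h import *
h=np.array([.6387,.2825]);a=-.6645;c,s=np.cos(a),np.sin(a)
print(np.array([[c,s],[-s,c]])@(manip.state()['tool_pos'][:2]-h))"
```

```text
[-0.12991573  0.00051217]
```

To row units: 0.008 m / 0.8 = 0.01.

tcp_steps(segments=[{"jaw":0.35, "dx":0.01}, {"jaw":0.35, "dx":0.01}, {"jaw":0.35, "dx":0.01}, {"jaw":0.35, "dx":0.01}, {"jaw":0.35, "dx":0.01}])

```text
time: 7.95
tool_pos: [0.5676, 0.3381, 0.0267]
tool_rot: [0.0, 0.945, -0.326, -0.0]
contact_force: [-2.2, -0.0, 1.0]
gripper_width: 0.345
grasp_force: 1.3
```

```bash
python3 -c "
from h import *
h=np.array([.6387,.2825]);a=-.6645;c,s=np.cos(a),np.sin(a)
print(np.array([[c,s],[-s,c]])@(manip.state()['tool_pos'][:2]-h))
im=[manip.grab_frame(n)[:,:,::-1] for n in ('scene','side')]
a=cv2.resize(im[0][170:260,180:270],(600,600),interpolation=2);b=cv2.resize(im[1][165:225,245:265],(200,600),interpolation=2)
cv2.imwrite('pics/c6.png',np.hstack([a,b]))"
```

```text
[-9.02481352e-02 -9.99685859e-06]
```

View pics/c6.png

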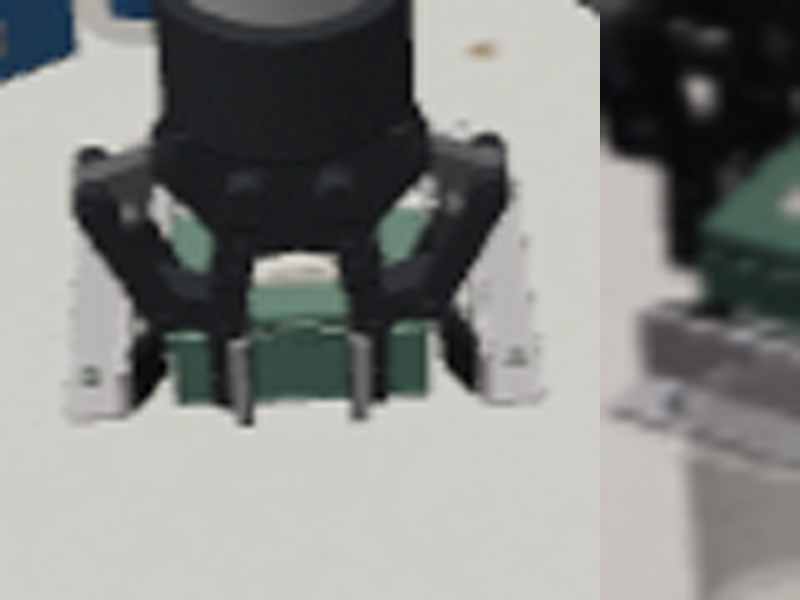

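The box is square in the mouth, with its front edge running (178,403)–(428,395) midway between the lead-in blocks. I'll keep pushing.

To row units: 0.008 m / 0.8 = 0.01.

tcp_steps(segments=[{"jaw":0.35, "dx":0.01}, {"jaw":0.35, "dx":0.01}, {"jaw":0.35, "dx":0.01}, {"jaw":0.35, "dx":0.01}, {"jaw":0.35, "dx":0.01}])

```text
time: 8.68
tool_pos: [0.5994, 0.3132, 0.0268]
tool_rot: [0.0, 0.945, -0.326, -0.0]
contact_force: [-1.8, 1.0, -1.9]
gripper_width: 0.348
grasp_force: 1.1
```

tcp_steps(segments=[{"jaw":0.35, "dx":0.005}, {"jaw":0.35, "dx":0.005}, {"jaw":0.35, "dx":0.0038}, {"jaw":0.35}])

```text
time: 9.18
tool_pos: [0.6083, 0.3068, 0.0273]
tool_rot: [-0.0, 0.945, -0.326, 0.001]
contact_force: [-0.1, 0.4, -0.1]
gripper_width: 0.351
grasp_force: 0.2
```

```bash
python3 -c "
from h import *
h=np.array([.6387,.2825]);a=-.6645;c,s=np.cos(a),np.sin(a)
print(np.array([[c,s],[-s,c]])@(manip.state()['tool_pos'][:2]-h))"
```

```text
[-0.03885142  0.00037378]
```

To row units: 0.002 m / 0.8 = 0.0025, 0.001 m / 0.8 = 0.0013.

tcp_steps(segments=[{"jaw":0.35, "dx":0.0025}, {"jaw":0.35, "dx":0.0013}, {"jaw":0.35}])

```text
time: 9.55
tool_pos: [0.6104, 0.3051, 0.0272]
tool_rot: [-0.0, 0.945, -0.326, 0.0]
contact_force: [0.7, 0.4, -0.7]
gripper_width: 0.351
grasp_force: 0.3
```

tcp_steps(segments=[{"jaw":0.35, "dx":0.0013}, {"jaw":0.35}])

```text
time: 9.8
tool_pos: [0.6111, 0.3046, 0.0272]
tool_rot: [-0.0, 0.945, -0.326, 0.0]
contact_force: [-0.6, 0.8, 0.0]
gripper_width: 0.356
grasp_force: 0.7
```

tcp_steps(segments=[{"jaw":0.35, "dx":0.0013}, {"jaw":0.35}])

```text
time: 10.05
tool_pos: [0.6111, 0.3045, 0.0272]
tool_rot: [-0.0, 0.945, -0.326, -0.001]
contact_force: [-4.2, 2.6, 2.4]
gripper_width: 0.347
grasp_force: 2.4
```

To row units: 0.001 m / 0.8 = 0.0013.

tcp_steps(segments=[{"jaw":0.35, "dx":0.0013}, {"jaw":0.35}])

```text
time: 10.3
tool_pos: [0.6111, 0.3044, 0.0272]
tool_rot: [-0.0, 0.945, -0.326, -0.002]
contact_force: [-6.4, 4.5, 3.4]
gripper_width: 0.355
grasp_force: 3.9
```

tcp_steps(segments=[{"jaw":0.35, "dx":0.0013}, {"jaw":0.35}])

```text
time: 10.55
tool_pos: [0.6112, 0.3044, 0.0273]
tool_rot: [-0.0, 0.945, -0.326, -0.003]
contact_force: [-9.8, 6.7, 5.2]
gripper_width: 0.347
grasp_force: 5.5
```

The box is hard against the stop: force is rising with no motion, and its front is at about −24 mm. I'll retract straight back and up, then check.

To row units: -0.045 m / 0.8 = -0.0563, -0.04 m / 0.8 = -0.05.

tcp_steps(segments=[{"jaw":0.35, "dx":-0.0188}, {"jaw":0.35, "dx":-0.0375}, {"jaw":0.35, "dx":-0.05, "dz":-0.025}, {"jaw":0.35, "dx":-0.05, "dz":-0.0563}, {"jaw":0.35, "dx":-0.05, "dz":-0.0563}])

```text
time: 11.18
tool_pos: [0.4821, 0.4047, 0.1377]
tool_rot: [0.0, 0.945, -0.326, 0.0]
contact_force: [0.8, 0.3, 1.0]
gripper_width: 0.351
grasp_force: 0.0
```

tcp_steps(segments=[{"jaw":0.35, "dx":-0.05, "dz":-0.0563}, {"jaw":0.35, "dx":-0.05, "dz":-0.0563}, {"jaw":0.35, "dz":-0.075}, {"jaw":0.35}])

```text
time: 11.68
tool_pos: [0.4221, 0.4558, 0.295]
tool_rot: [-0.006, 0.945, -0.326, 0.004]
contact_force: [0.9, 0.1, 0.7]
gripper_width: 0.353
grasp_force: 0.0
```

```bash
python3 -c "
from h import *
im=[manip.grab_frame(n)[:,:,::-1] for n in ('scene','wrist')]
a=cv2.resize(im[0][160:250,180:270],(400,400),interpolation=2);b=cv2.resize(im[1],(400,300))
cv2.imwrite('pics/c7.png',np.hstack([a,np.vstack([b,b[:100]*0])]))"
```

```text
(no output)
```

View pics/c7.png

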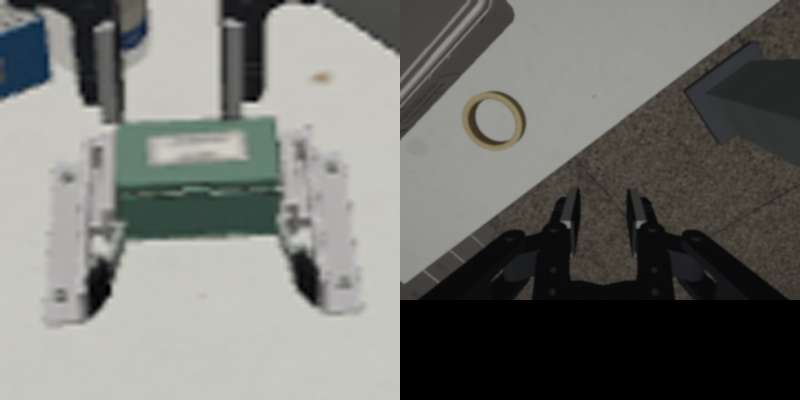

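The box sits home with its front edge at (118–278, 235) and the catches at (112,235) and (292,232). I'll zoom in on the catches to be sure.

```bash
python3 -c "
from h import *
crop('scene','pics/c8.png',188,185,75,50,10.6)
h=[.6387,.2825];a=-.6645;c,s=np.cos(a),np.sin(a)
for L in [(-.024,.042,0),(-.024,-.042,0),(-.024,.042,.039),(-.024,-.042,.039),(-.027,.0385,.018),(-.027,-.0385,.018),(-.027,.0435,.018),(-.027,-.0435,.018)]:
  print(L,((proj('scene',[[h[0]+c*L[0]-s*L[1],h[1]+s*L[0]+c*L[1],L[2]]])+.5-[188,185])*10.6).round())"
```

```text
(-0.024, 0.042, 0) [[200. 315.]]
(-0.024, -0.042, 0) [[589. 300.]]
(-0.024, 0.042, 0.039) [[188. 175.]]
(-0.024, -0.042, 0.039) [[588. 160.]]
(-0.027, 0.0385, 0.018) [[211. 260.]]
(-0.027, -0.0385, 0.018) [[573. 246.]]
(-0.027, 0.0435, 0.018) [[187. 261.]]
(-0.027, -0.0435, 0.018) [[596. 245.]]
```

View pics/c8.png

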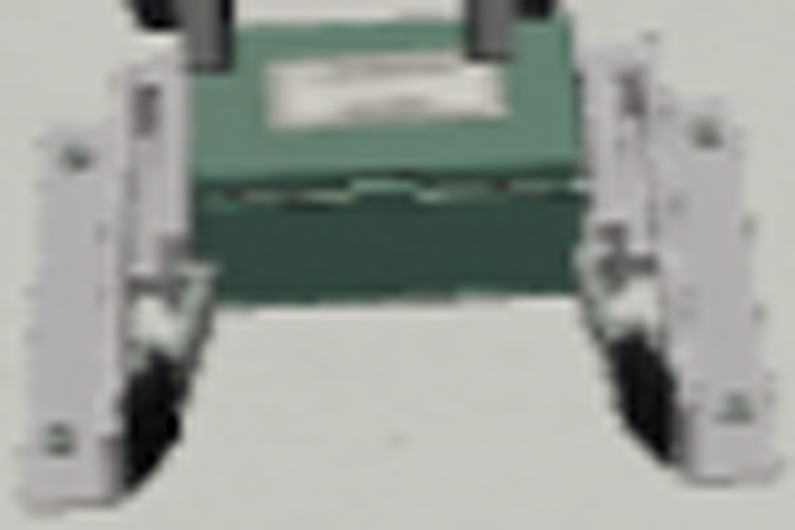

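Both hooks, at (213,265) and (577,252), stand in front of the box's front corners. That is where sprung-in hooks should project: (211,260) and (573,246).

```bash
python3 -c "
from plant import manip
print(manip.job_done())"
```

```text
the job is handed in; nothing more can be done
None
```

I tipped the slide box flat with its lid up and pushed it fully home against the holder's back stop. The last picture shows both spring catches closed behind it. I kept the arm clear of the beaker, bottle and marker, and handed the job in at about 12 s of the 42 s allowed; no verdict came back.

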